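Sort the sommelier's tools into their case and fold the lid to 45 degrees

TASK

On the tasting counter, put both bottle stoppers in the small compartment of the open wooden case and lay the folded corkscrew flat in the large one, setting them in rather than dropping them from a height. Then fold the case's stiff lid down until it stands half shut, 45 degrees above the case, and leave it there. Leave the bottle, the carafe and the tasting cup where they stand.

Things in the scene. Friction and masses are not known exactly. Their poses are not given: they have to be found in the camera images.
- case: Fixed wooden case, outside 170 mm (x, across the hinge) by 260 mm (y, along it) by 58 mm high; walls and floor 8 mm. Origin: centre of its underside; z up. Lid hinged on top of the +x wall. A 6 mm cross wall at y = +30 mm, top 52 mm above the counter, makes a large (-y) and a small (+y) compartment. +x points roughly to the robot's left, +y roughly towards the robot.
- large_bay (a point): Centre of the floor of the large compartment, 8 mm above the counter; axes as the case. The compartment is 154 mm (x) by 149 mm (y) inside, its floor 50 mm below the rim.
- small_bay (a point): Centre of the floor of the small compartment, 8 mm above the counter; axes as the case. The compartment is 154 mm (x) by 89 mm (y) inside, its floor 50 mm below the rim.
- lid (a joint): Angle of the lid about its hinge: 0 shut flat on the rim, 0.785 half shut (45 degrees), 1.571 upright; it stops at 2.45. At the start it leans open past upright, at 1.9 to 2.2. The hinge is stiff: the lid stays at whatever angle it is left, and takes about 1.5 to 4 N at the free edge to move.
- lid_hinge (a point): Middle of the hinge line, at the top of the case's +x wall, 58 mm above the counter; the hinge line runs along the case's y. Turns with the lid: its -x points along the lid to the free edge, its z out of the lid's outer face (up when shut).
- lid_edge (a point): Middle of the lid's free edge, at its outer face. The lid is a board 170 mm from hinge to free edge, 260 mm along the hinge, 8 mm thick; the outer face is 8 mm from the hinge plane, the inner face lies in it. Axes as lid_hinge.
- stopper_a: A bottle stopper standing upside down on its round steel head (34 mm diameter, 10 mm high), with a plain round cork stem (20 mm diameter) pointing up; 39 mm tall in all, about 50 g. Origin: centre of the flat face of the head (the underside at the start); z along the stem, up at the start.
- stopper_b: A bottle stopper standing upside down on its round steel head (34 mm diameter, 10 mm high), with a plain round cork stem (20 mm diameter) pointing up; 39 mm tall in all, about 50 g. Origin: centre of the flat face of the head (the underside at the start); z along the stem, up at the start.
- corkscrew: Folded waiter's corkscrew, a straight bar lying on the counter: dark wooden handle 112 mm long (its x), 18 mm wide (y), 12 mm high, with a 6 mm wide, 88 mm long steel lever on top (x from -34 to +54 mm), 18 mm high in all; about 90 g. Origin: centre of its underside; z up.
- wine_bottle: Green glass wine bottle standing, 74 mm diameter, 300 mm tall, origin at the centre of its foot. To be left alone.
- carafe: Glass carafe standing, 96 mm diameter, 200 mm tall, origin at the centre of its foot. To be left alone.
- tasting_cup: Shallow steel tasting cup, 80 mm diameter, 30 mm high, origin at the centre of its foot. To be left alone.
Not all that is in view belongs to the job. Leave any blue, pink or turquoise look-alike of the stopper_b alone.

How it is judged:
By the outcome, as a careful person would: the job done as asked, in the order asked, and still so for the second after the job is handed in, with the robot touching nothing.
It also fails if it takes over 72 s, if anything falls off the work surface, if the arm or the gripper's body presses on something with over 40 N, if the wrist force passes 120 N, or if a joint passes its speed limit or range.

ROBOT

A 6-joint arm with a two-finger parallel gripper is mounted at the origin on the work surface. World frame = base frame: x ahead of the robot, y to its left, z up, the work surface at z = 0. Lengths are in mm, angles in rad, forces in N, time in s.
With the tool pointing down it reaches from about 400 to 925 mm from the base axis. Payload 12.5 kg.
Tool frame: the origin (TCP) lies at the very end of the fingers, on their centre line; the grasp point (between the pads) lies behind it (env.grip_depth is the z of the grasp point in the tool frame, in mm); z points along the fingers, y is the line along which they close (so a half turn about z gives the same grasp; the last joint's range is limited). The gripper opens to 95 mm and grips with 3 to 60 N. Pads are 20 mm wide; open, the fingers measure 119 mm over their backs; the gripper's body (75 mm by 180 mm) begins 59 mm behind the grasp point.
Start: joints at [1.133, 0.491, 1.559, -0, 1.092, -0.106], TCP at [203.575, 590.935, 214.661] pointing down, gripper open.
Joint ranges: [-3.1, 3.1], [-0.84, 2.19], [0.05, 2.79], [-1.13, 4.28], [0.06, 2.93], [-2.69, 2.69]. Speed limits (rad/s): [2.22, 2.22, 2.79, 3.14, 3.14, 3.14].

INTERFACE

Orientations are given as [roll, pitch, yaw] about the fixed x, y, z axes, in that order (R = Rz(yaw) Ry(pitch) Rx(roll)).
In Python, from cell import env, optics gives the robot as it stands.
- The arm moves only by the tool step_arm, never from a script. Its argument "moves" is a list of rows, each an object of numbers: "tx", "ty", "tz": the shift along the tool's x, y, z in mm; "roll": the turn about the tool's z in rad. In form: [{"tx": .., "ty": .., "tz": .., "roll": ..}, ...]. A call has 1 to 12 rows; each row is the pose to reach, as a shift and turn from the pose commanded when the call began, along the tool's axes at that moment; what a row does not reach only later rows make up. A row lasts 1/12 s, in which the tool goes at most 41.7 mm and 7.16 degrees, less where a joint would pass 70% of its speed; a pose out of reach is approached as far as the arm can. A call with a gripper value outside its range is refused whole. "grip" is the finger opening in mm, from 0 to 95.1, set as the call begins (left out, the last holds). The fingers move at their own pace and stop on an object; the grip force is fixed at half the most. Time passes only in rows, so rows that repeat a pose let the fingers close. It gives the time, the measured TCP pose, the force, the opening and the grip force at its end, in the units of the state.
- env.state(): the state, without advancing time (a new reading comes with each control period).
- optics.read_camera(name): name is "scene" or "top" or "wrist"; returns a dict with "pixels" (420x560x3 uint8, blue, green, red), "mtx" (3x3 intrinsics, pixels), "view" (4x4, takes a point from world to camera coordinates). Camera axes: x right, y down, z forward; pixel columns grow to the right and rows downward; lengths in mm; the calibration is good to about 2 mm. A picture is of the moment at which its call begins. There is no depth.
- env.job_done(): hands the job in; it is judged then, once.
The state is a dict: "t": time; "joints": joint angles; "qvel": joint speeds; "tau": joint torques, N m; "eef_pos": TCP position; "tcp_rot": TCP orientation; "ft_force": force on the tool from outside, world axes, zero at the start; "moment": the same for the moment, N m; "opening": opening from 0.0 (shut) to 1.0 (fully open); "grip_force": force on a finger pad.
Only numpy, scipy, OpenCV 4.12 (cv2) and the standard library are available. Lean on these libraries where they do the work, as an engineer would, in place of code of your own. Each camera call takes 0.05 s, during which the arm holds its last target. There are 200 camera calls.

## Working session

There is one attempt and no reset: what is moved stays moved. The work goes in short steps, Python scripts to look and compute and a tool call to move; the robot and the scene stay as the last step left them, time stands still between calls to the robot, and variables do not carry over. Pictures are saved under pics/ and viewed, at most 10 in all, crops included, and the job is handed in when it is done.

Besides the shell and the picture viewer there is one more tool, called after ">>>" by a JSON object that holds its "api" and its "payload", one argument or row to a line. step_arm: Moves the arm, as the interface text tells. Its arguments: {"type":"object","properties":{"moves":{"type":"array"},"grip":{"type":"number"}},"required":["moves"]}

```bash
ls; mkdir -p pics; cat > h.py <<'E'
import numpy as np, cv2
from cell import env, optics
def cam(n):
    d=optics.read_camera(n); return np.array(d["pixels"]),np.array(d["mtx"],float),np.array(d["view"],float)
def ray(K,V,uv):
    p=cv2.undistortPoints(np.array([[uv]],float),K,None)[0,0]
    R=V[:3,:3];return -R.T@V[:3,3], R.T@np.array([p[0],p[1],1.])
def onz(K,V,uv,z):
    c,d=ray(K,V,uv);return c+d*(z-c[2])/d[2]
def proj(K,V,P):
    q=V[:3,:3]@np.array(P,float)+V[:3,3];q=K@q;return q[:2]/q[2]
def cross(*o):
    A=np.zeros((3,3));b=np.zeros(3)
    for K,V,uv in o:
        c,d=ray(K,V,uv);d/=np.linalg.norm(d);M=np.eye(3)-np.outer(d,d);A+=M;b+=M@c
    return np.linalg.solve(A,b)
E
python3 - <<'E'
from h import *
print(env.state(), env.grip_depth)
for n in("scene","top","wrist"):
    p,K,V=cam(n);cv2.imwrite(f"pics/{n}0.png",p);np.savez(f"{n}0.npz",p=p,K=K,V=V);print(n,-V[:3,:3].T@V[:3,3],K[0,0])
E
```

```text
pics
{'t': 0.0, 'joints': array([ 1.13341050e+00,  4.91536945e-01,  1.55945193e+00,  4.82154189e-06,
        1.09168218e+00, -1.05577675e-01]), 'qvel': array([-0.00129318, -0.00051107,  0.00022504,  0.00030453, -0.00183706,
       -0.00112121]), 'tau': array([-1.93112348e-03, -6.12635136e+01, -2.58178157e+01,  6.91656070e-02,
        4.82964842e-02, -8.96650067e-05]), 'eef_pos': array([203.45736044, 590.7023361 , 214.07493902]), 'tcp_rot': array([-3.14052070e+00, -1.17896514e-04,  2.80978221e+00]), 'ft_force': array([-0.37386272, -0.7052055 ,  0.00382683]), 'moment': array([-0.03230388, -0.04053368,  0.00658298]), 'grip_force': 0.0, 'opening': 1.0004462962901064} -18.8
scene [1221.89645341 -306.00393569  589.980312  ] 454.8865361765303
top [427.48041809 -42.39364513 973.30256376] 412.18865754403646
wrist [127.54065004 617.40355137 384.38462624] 346.1712135961753
```

View pics/top0.png

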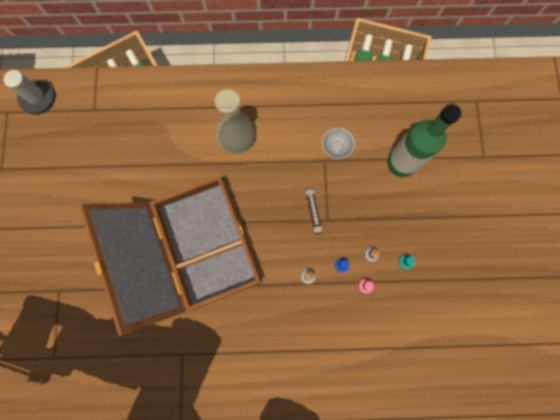

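View pics/scene0.png

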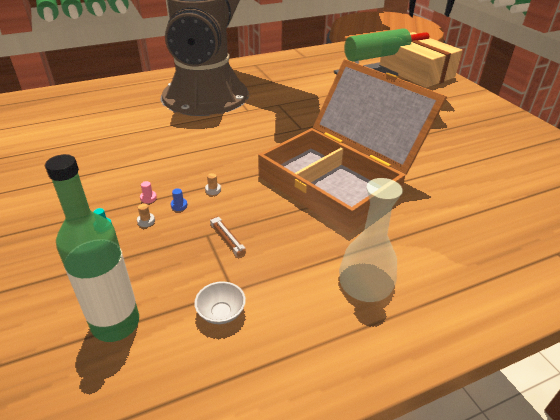

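The top view shows cork stoppers at (308,276) and (372,254), the corkscrew from (310,190) to (319,233), the case rim at about (150,200)-(222,178)-(259,283)-(185,310), and the lid to its left. In the scene view the stoppers are at (213,184) and (146,215), the corkscrew at (228,236), and the case at (330,175).

```bash
cat > seg.py <<'E'
from h import *
T=np.load("top0.npz");S=np.load("scene0.npz")
def blobs(im,m,box,amin):
    x0,y0,x1,y1=box;k=np.zeros(m.shape,np.uint8);k[y0:y1,x0:x1]=m[y0:y1,x0:x1]
    n,l,s,c=cv2.connectedComponentsWithStats(k.astype(np.uint8))
    return [(np.round(c[i],1).tolist(),s[i].tolist()) for i in range(1,n) if s[i,4]>=amin]
def sat(im): return cv2.cvtColor(im,cv2.COLOR_BGR2HSV)
if __name__=="__main__":
    for nm,D,box in(("top",T,(280,180,400,300)),("scene",S,(120,165,260,265))):
        im=D["p"];h=sat(im);m=(h[...,1]<95)&(h[...,2]>90)
        print(nm,"steel")
        for b in blobs(im,m,box,8):print(b,onz(D["K"],D["V"],b[0],8).round())
    for nm,D in(("top",T),):
        h=sat(D["p"]);m=(h[...,1]<80)&(h[...,2]>70);print("lining",blobs(D["p"],m,(80,170,270,340),200))
    z=lambda im,b,w,hh:cv2.resize(im[b[1]:b[3],b[0]:b[2]],(w,hh),interpolation=cv2.INTER_CUBIC)
    a=np.hstack([z(T["p"],(140,170,270,320),390,450)[:300],np.zeros((300,10,3),np.uint8),z(T["p"],(290,180,390,300),250,300),np.zeros((300,150,3),np.uint8)])
    a=np.hstack([z(T["p"],(80,170,270,340),335,300),z(T["p"],(290,180,390,300),250,300),np.zeros((300,215,3),np.uint8)])
    b=np.hstack([z(S["p"],(250,50,450,240),400,300),z(S["p"],(120,165,260,265),400,300)])
    cv2.imwrite("pics/m1.png",np.vstack([a,b]))
E
python3 seg.py
```

```text
top steel
([312.3, 204.5], [305, 188, 14, 37, 198]) [ 623. -135.    8.]
([317.5, 229.1], [313, 226, 10, 7, 59]) [ 563. -144.    8.]
([369.5, 255.0], [364, 247, 15, 15, 113]) [ 499. -263.    8.]
([341.1, 265.8], [334, 257, 16, 16, 54]) [ 476. -195.    8.]
([307.1, 277.2], [300, 269, 16, 16, 129]) [ 452. -115.    8.]
scene steel
([145.2, 183.2], [141, 181, 9, 5, 34]) [ 386. -247.    8.]
([212.7, 189.6], [205, 184, 16, 11, 113]) [ 464. -119.    8.]
([172.4, 194.2], [172, 189, 2, 11, 12]) [ 447. -202.    8.]
([153.2, 194.6], [151, 191, 5, 8, 20]) [ 433. -239.    8.]
([145.8, 221.0], [137, 213, 18, 14, 138]) [ 511. -269.    8.]
([227.8, 234.5], [210, 217, 35, 39, 231]) [ 610. -135.    8.]
([121.2, 258.4], [120, 249, 5, 16, 47]) [ 595. -329.    8.]
lining [([200.6, 223.0], [163, 186, 76, 77, 3613]), ([134.4, 262.6], [91, 208, 88, 116, 6257]), ([218.7, 273.2], [182, 246, 72, 58, 2309])]
```

View pics/m1.png

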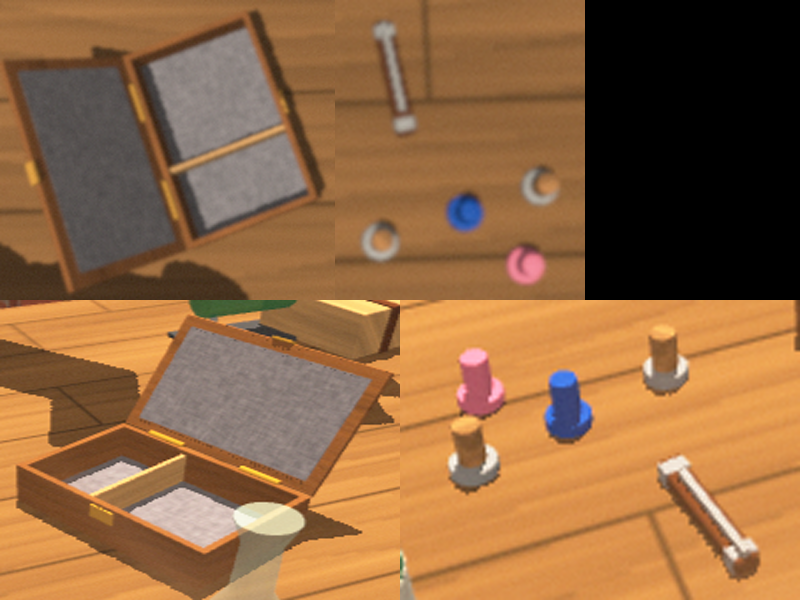

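The montage confirms brown-on-steel stoppers as real and blue, pink and turquoise ones as decoys. The corkscrew lies lever up, and the case and lid corners are readable. I'll triangulate all of these.

```bash
python3 - <<'E'
from seg import *
X=lambda a,b:cross((T["K"],T["V"],a),(S["K"],S["V"],b)).round(1)
t=lambda u,v:(80+u/1.763-.5+.5,170+v/1.765)
s=lambda u,v:(250+u/2,50+(v-300)/1.579)
print("stemA",X((309.6,276),(212.4,175.3)),"stemB",X((374.4,253.6),(143.1,206.7)))
print("headA",onz(T["K"],T["V"],(307.5,276.5),7),"headB",onz(T["K"],T["V"],(371,254),7))
c={}
for n,a,b in(("-x+y",(320,195),(18,467)),("-x-y",(252,12),(205,550)),("+x-y",(128,55),(305,495)),("+x+y",(187,245),(125,427)),("lid+y",(72,290),(190,317)),("lid-y",(5,62),(392,373))):
    c[n]=X(t(*a),s(*b));print(n,c[n])
ctr=(c["-x+y"]+c["-x-y"]+c["+x-y"]+c["+x+y"])/4
print("ctr",ctr,"size x",np.linalg.norm(c["-x+y"]-c["+x+y"]),np.linalg.norm(c["-x-y"]-c["+x-y"]),"y",np.linalg.norm(c["-x+y"]-c["-x-y"]),np.linalg.norm(c["+x+y"]-c["+x-y"]))
for a,b in(("-x+y","-x-y"),("+x+y","+x-y")):
    d=c[a]-c[b];print("yaw of case y",np.arctan2(d[1],d[0]))
for a,b in(("-x+y","+x+y"),("-x-y","+x-y")):
    d=c[b]-c[a];print("yaw of case x",np.arctan2(d[1],d[0]))
# corkscrew: steel or dark wood
im=T["p"];h=sat(im);roi=im[183:240,300:328];hh=h[183:240,300:328]
m=((hh[...,1]<95)|(hh[...,2]<95)).astype(np.uint8)
cs,_=cv2.findContours(m,0,1);k=max(cs,key=cv2.contourArea);r=cv2.minAreaRect(k);b=cv2.boxPoints(r)+[300,183]
print(r,b.round(1).tolist())
print("cork ends", X((310.5,190.5),(238+4,247)),X((318.5,233),(214.5,220)))
for uv in b: print(onz(T["K"],T["V"],uv,9).round(1))
E
```

```text
stemA [ 454.4 -116.7   37.7] stemB [ 500.1 -268.    35.3]
headA [ 453.60793483 -116.40938041    7.        ] headB [ 501.55249995 -267.05664037    7.        ]
-x+y [447.3  -9.   54.8]
-x-y [685.4  77.4  59.8]
+x-y [630.3 232.4  60.4]
+x+y [390.  153.3  51.2]
lid+y [354.7 242.9 193.1]
lid-y [596.9 326.9 196.3]
ctr [538.25  113.525  56.55 ] size x 172.15556918090104 164.5034042200951 y 253.34081787189365 253.15121962969084
yaw of case y -2.793496254416655
yaw of case y -2.8235920816151743
yaw of case x 1.9101856249961022
yaw of case x 1.9123481766821555
((11.557734489440918, 23.33487319946289), (37.0057258605957, 8.393402099609375), 80.21759033203125) [[304.3, 188.8], [312.5, 187.4], [318.8, 223.9], [310.6, 225.3]]
cork ends [ 657.1 -127.7   14.7] [ 555.  -145.6    3.8]
[ 661.8 -117.     9. ]
[ 664.9 -137.1    9. ]
[ 575.7 -148.1    9. ]
[ 572.8 -128.4    9. ]
```

Everything agrees with the given sizes: rim height 57, stem tops 35–38, case about 170×255, lid near 2.19 rad. Moving to stopper A.

>>> {"api": "step_arm", "payload": {
  "moves": [
    {"tx": -316,"ty": -252,"tz": -45,"roll": -0.667},
    {"tx": -316,"ty": -252,"tz": -45,"roll": -0.667},
    {"tx": -316,"ty": -252,"tz": -45,"roll": -0.667},
    {"tx": -316,"ty": -252,"tz": -45,"roll": -0.667},
    {"tx": -316,"ty": -252,"tz": -45,"roll": -0.667},
    {"tx": -316,"ty": -252,"tz": -45,"roll": -0.667},
    {"tx": -316,"ty": -252,"tz": -45,"roll": -0.667},
    {"tx": -316,"ty": -252,"tz": -45,"roll": -0.667},
    {"tx": -316,"ty": -252,"tz": -45,"roll": -0.667},
    {"tx": -467,"ty": -587,"tz": 95,"roll": -0.667},
    {"tx": -467,"ty": -587,"tz": 95,"roll": -0.667},
    {"tx": -467,"ty": -587,"tz": 95,"roll": -0.667}
  ],
  "grip": 50
}}

```text
t: 1.15
eef_pos: [414.7, 164.9, 215.0]
tcp_rot: [-3.142, 0.001, -2.806]
ft_force: [1.5, -0.1, -0.6]
opening: 0.525
grip_force: 0.0
```

```bash
cat >> h.py <<'E'
def shift(P,yaw,frm=None):
    s=env.state();p=s["eef_pos"];r=s["tcp_rot"];y=r[2]
    d=np.array(P,float)-p;print("t",round(s["t"],2),"at",p.round(1),r.round(3),"open",round(s["opening"]*95.1,1),"gf",round(s["grip_force"],1),"F",s["ft_force"].round(1))
    w=-(yaw-y);w=(w+np.pi)%(2*np.pi)-np.pi
    print("tx %.1f ty %.1f tz %.1f roll %.3f"%(d[0]*np.cos(y)+d[1]*np.sin(y),d[0]*np.sin(y)-d[1]*np.cos(y),-d[2],w))
E
python3 -c "
from h import *
shift((454,-116.6,120),3.477)"
```

```text
t 1.15 at [414.7 164.9 215. ] [-3.142e+00  1.000e-03 -2.806e+00] open 50.0 gf 0.0 F [ 1.5 -0.1 -0.6]
tx 55.5 ty -278.8 tz 95.0 roll -0.000
```

>>> {"api": "step_arm", "payload": {
  "moves": [
    {"tx": 55,"ty": -265,"tz": 95},
    {"tx": 55,"ty": -265,"tz": 95},
    {"tx": 55,"ty": -265,"tz": 95},
    {"tx": 55,"ty": -265,"tz": 95},
    {"tx": 55,"ty": -265,"tz": 95},
    {"tx": 55,"ty": -265,"tz": 95},
    {"tx": 55,"ty": -265,"tz": 95},
    {"tx": 55,"ty": -265,"tz": 95},
    {"tx": 55,"ty": -265,"tz": 95}
  ]
}}

```text
validation failed for argument at $.mo...
```

```bash
python3 - <<'E'
from h import *
shift((454,-116.6,12),3.477)
p,K,V=cam("wrist");cv2.imwrite("pics/w1.png",p);np.savez("w1.npz",p=p,K=K,V=V)
E
```

```text
t 1.15 at [414.7 164.9 215. ] [-3.142e+00  1.000e-03 -2.806e+00] open 50.0 gf 0.0 F [ 1.5 -0.1 -0.6]
tx 55.5 ty -278.8 tz 203.0 roll -0.000
```

View pics/w1.png

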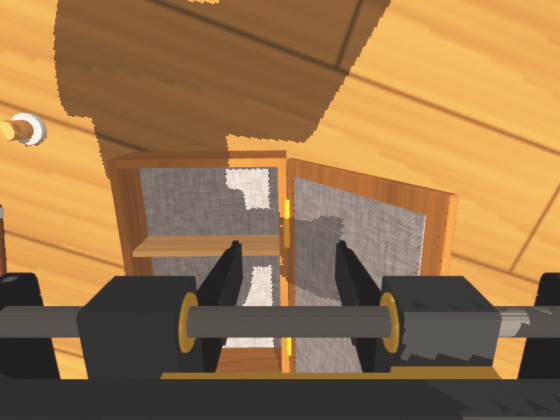

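The move was refused because its rows left out roll. The wrist view, taken from above the case, shows stopper A's head at (27,128) at the left edge. The cross wall is level at row 245, so the tool yaw matches the case.

>>> {"api": "step_arm", "payload": {
  "moves": [
    {"tx": 55,"ty": -265,"tz": 95,"roll": 0},
    {"tx": 55,"ty": -265,"tz": 95,"roll": 0},
    {"tx": 55,"ty": -265,"tz": 95,"roll": 0},
    {"tx": 55,"ty": -265,"tz": 95,"roll": 0},
    {"tx": 55,"ty": -265,"tz": 95,"roll": 0},
    {"tx": 55,"ty": -265,"tz": 95,"roll": 0},
    {"tx": 55,"ty": -265,"tz": 95,"roll": 0},
    {"tx": 55,"ty": -265,"tz": 95,"roll": 0},
    {"tx": 55,"ty": -265,"tz": 95,"roll": 0}
  ]
}}

```text
t: 1.95
eef_pos: [449.6, -102.9, 119.6]
tcp_rot: [3.14, -0.001, -2.81]
ft_force: [-0.4, 0.7, -0.2]
opening: 0.526
grip_force: 0.0
```

```bash
python3 - <<'E'
from h import *
shift((454,-116.6,12),3.477)
p,K,V=cam("wrist");np.savez("w2.npz",p=p,K=K,V=V)
print("proj stem",proj(K,V,(454,-116.6,39)),"head",proj(K,V,(454,-116.6,5)))
h=cv2.cvtColor(p,cv2.COLOR_BGR2HSV);m=(h[...,1]<95)&(h[...,2]>110)
n,l,s,c=cv2.connectedComponentsWithStats(m.astype(np.uint8))
for i in range(1,n):
    if s[i,4]>80:print(s[i],c[i].round(1))
shift((454,-116.6,12),3.477)
E
```

```text
t 1.95 at [ 449.6 -102.9  119.6] [ 3.14e+00 -1.00e-03 -2.81e+00] open 50.0 gf 0.0 F [-0.4  0.7 -0.2]
tx 0.3 ty -14.4 tz 107.6 roll -0.004
proj stem [269.87860307 212.8842641 ] head [271.9015624  200.81454814]
[102 101  40  43 597] [127.1 118.4]
[ 88 111  27  28 585] [100.8 124.3]
[ 62 177  45  40 799] [ 88.6 193.9]
[251 183  40  37 638] [271.7 196.7]
[ 424  264  136   43 3296] [500.8 280.6]
[492 360  28  20 403] [507.1 369. ]
t 2.0 at [ 449.6 -101.7  120.1] [ 3.141e+00 -1.000e-03 -2.808e+00] open 49.7 gf 0.0 F [-0.4  0.1  0.8]
tx 0.8 ty -15.5 tz 108.1 roll -0.002
```

The wrist picture's head position matches the prediction within 1 px. I'll grasp.

>>> {"api": "step_arm", "payload": {
  "moves": [
    {"tx": 0.6,"ty": -15.5,"tz": 30,"roll": 0},
    {"tx": 0.6,"ty": -15.5,"tz": 65,"roll": 0},
    {"tx": 0.6,"ty": -15.5,"tz": 95,"roll": 0},
    {"tx": 0.6,"ty": -15.5,"tz": 107,"roll": 0},
    {"tx": 0.6,"ty": -15.5,"tz": 107,"roll": 0},
    {"tx": 0.6,"ty": -15.5,"tz": 107,"roll": 0}
  ]
}}

```text
t: 2.5
eef_pos: [454.6, -115.3, 13.7]
tcp_rot: [3.141, -0.0, -2.805]
ft_force: [0.3, 0.2, -0.3]
opening: 0.528
grip_force: 0.0
```

>>> {"api": "step_arm", "payload": {
  "moves": [
    {"tx": 0,"ty": 0,"tz": 0,"roll": 0},
    {"tx": 0,"ty": 0,"tz": 0,"roll": 0},
    {"tx": 0,"ty": 0,"tz": 0,"roll": 0},
    {"tx": 0,"ty": 0,"tz": 0,"roll": 0},
    {"tx": 0,"ty": 0,"tz": 0,"roll": 0},
    {"tx": 0,"ty": 0,"tz": 0,"roll": 0}
  ],
  "grip": 12
}}

```text
t: 3.0
eef_pos: [454.7, -116.5, 13.8]
tcp_rot: [-3.141, 0.001, -2.807]
ft_force: [-0.2, 0.7, 7.0]
opening: 0.202
grip_force: 30.0
```

>>> {"api": "step_arm", "payload": {
  "moves": [
    {"tx": 0,"ty": 0,"tz": -20,"roll": 0},
    {"tx": 0,"ty": 0,"tz": -60,"roll": 0},
    {"tx": 0,"ty": 0,"tz": -100,"roll": 0},
    {"tx": 0,"ty": 0,"tz": -100,"roll": 0},
    {"tx": 0,"ty": 0,"tz": -100,"roll": 0}
  ]
}}

```text
t: 3.42
eef_pos: [455.2, -116.8, 115.1]
tcp_rot: [-3.139, 0.003, -2.806]
ft_force: [-0.7, -0.6, -0.6]
opening: 0.208
grip_force: 30.0
```

```bash
python3 - <<'E'
from h import *
c=np.array([538.2,113.5]);a=1.906;ux=np.array([np.cos(a),np.sin(a)]);uy=np.array([-ux[1],ux[0]])
for n,x,y in(("A",-42,77),("B",12,77),("cork",-15,-47)):print(n,c+ux*x+uy*y)
shift((*(c-42*ux+77*uy),115),3.477)
# case check in wrist view w1
D=np.load("w1.npz");K,V=D["K"],D["V"]
for x,y,z in((-85,130,58),(85,130,58),(-77,33,52),(77,33,52),(-77,27,52)):print(x,y,proj(K,V,[*(c+x*ux+y*uy),z]).round(1))
E
```

```text
A [479.30194729  48.50754361]
B [461.53802553  99.50208336]
cork [587.51855915 114.79604124]
t 3.42 at [ 455.2 -116.8  115.1] [-3.139e+00  3.000e-03 -2.806e+00] open 19.8 gf 30.0 F [-0.7 -0.6 -0.6]
tx -77.1 ty 148.1 tz 0.1 roll -0.000
-85 130 [105.1 157.9]
85 130 [284.5 158. ]
-77 33 [129.8 249.7]
77 33 [277.2 249.8]
-77 27 [130.5 255. ]
```

A is held at an opening of 19.8. The case model projects onto the wrist view within about 3 px. I'll carry A to the small bay.

>>> {"api": "step_arm", "payload": {
  "moves": [
    {"tx": -77,"ty": 148,"tz": 0,"roll": 0},
    {"tx": -77,"ty": 148,"tz": 0,"roll": 0},
    {"tx": -77,"ty": 148,"tz": 0,"roll": 0},
    {"tx": -77,"ty": 148,"tz": 0,"roll": 0},
    {"tx": -77,"ty": 148,"tz": 0,"roll": 0},
    {"tx": -77,"ty": 148,"tz": 0,"roll": 0},
    {"tx": -77,"ty": 148,"tz": 0,"roll": 0},
    {"tx": -77,"ty": 148,"tz": 30,"roll": 0},
    {"tx": -77,"ty": 148,"tz": 60,"roll": 0},
    {"tx": -77,"ty": 148,"tz": 80,"roll": 0},
    {"tx": -77,"ty": 148,"tz": 88,"roll": 0},
    {"tx": -77,"ty": 148,"tz": 88,"roll": 0}
  ]
}}

```text
t: 4.42
eef_pos: [477.6, 47.4, 23.7]
tcp_rot: [3.14, -0.004, -2.809]
ft_force: [-0.3, 0.6, -0.7]
opening: 0.202
grip_force: 30.0
```

>>> {"api": "step_arm", "payload": {
  "moves": [
    {"tx": 0,"ty": 0,"tz": 2,"roll": 0},
    {"tx": 0,"ty": 0,"tz": 4,"roll": 0},
    {"tx": 0,"ty": 0,"tz": 4.5,"roll": 0},
    {"tx": 0,"ty": 0,"tz": 4.5,"roll": 0}
  ]
}}

```text
t: 4.75
eef_pos: [479.1, 48.4, 21.8]
tcp_rot: [-3.141, 0.002, -2.806]
ft_force: [-0.2, -0.6, 2.2]
opening: 0.204
grip_force: 30.0
```

>>> {"api": "step_arm", "payload": {
  "moves": [
    {"tx": 0,"ty": 0,"tz": 0,"roll": 0},
    {"tx": 0,"ty": 0,"tz": 0,"roll": 0},
    {"tx": 0,"ty": 0,"tz": 0,"roll": 0},
    {"tx": 0,"ty": 0,"tz": -10,"roll": 0},
    {"tx": 0,"ty": 0,"tz": -50,"roll": 0},
    {"tx": 0,"ty": 0,"tz": -93,"roll": 0},
    {"tx": 0,"ty": 0,"tz": -93,"roll": 0}
  ],
  "grip": 44
}}

```text
t: 5.33
eef_pos: [480.7, 48.8, 120.2]
tcp_rot: [-3.139, 0.008, -2.806]
ft_force: [0.7, 0.2, 1.1]
opening: 0.463
grip_force: 0.0
```

>>> {"api": "step_arm", "payload": {
  "moves": [
    {"tx": 83,"ty": -305,"tz": 0,"roll": 0},
    {"tx": 83,"ty": -305,"tz": 0,"roll": 0},
    {"tx": 83,"ty": -305,"tz": 0,"roll": 0},
    {"tx": 83,"ty": -305,"tz": 0,"roll": 0},
    {"tx": 83,"ty": -305,"tz": 0,"roll": 0},
    {"tx": 83,"ty": -305,"tz": 0,"roll": 0},
    {"tx": 83,"ty": -305,"tz": 0,"roll": 0},
    {"tx": 83,"ty": -305,"tz": 0,"roll": 0},
    {"tx": 83,"ty": -305,"tz": 0,"roll": 0},
    {"tx": 83,"ty": -305,"tz": 0,"roll": 0}
  ]
}}

```text
t: 6.17
eef_pos: [500.1, -267.6, 114.2]
tcp_rot: [3.141, 0.0, -2.809]
ft_force: [-0.7, 1.5, 0.1]
opening: 0.461
grip_force: 0.0
```

```bash
python3 - <<'E'
from h import *
B=(501,-267.3)
p,K,V=cam("wrist")
print("proj head",proj(K,V,(*B,5)))
h=cv2.cvtColor(p,cv2.COLOR_BGR2HSV);m=(h[...,1]<95)&(h[...,2]>110)
n,l,s,c=cv2.connectedComponentsWithStats(m.astype(np.uint8))
for i in range(1,n):
    if s[i,4]>80:print(s[i],c[i].round(1),onz(K,V,(s[i,0]+s[i,2]/2,s[i,1]+s[i,3]/2),5).round(1))
shift((*B,13),3.477)
E
```

```text
proj head [288.85879254 203.88958553]
[267 185  41  36 662] [286.8 198.9] [ 500.6 -268.6    5. ]
[ 11 310  51  21 587] [ 37.2 317.3] [ 685.6 -453.2    5. ]
t 6.22 at [ 500.1 -266.4  114.1] [ 3.141 -0.    -2.807] open 43.8 gf 0.0 F [-0.6  0.4  0.4]
tx -0.6 ty -1.1 tz 101.1 roll -0.001
```

>>> {"api": "step_arm", "payload": {
  "moves": [
    {"tx": -0.6,"ty": -1.7,"tz": 35,"roll": 0},
    {"tx": -0.6,"ty": -1.7,"tz": 70,"roll": 0},
    {"tx": -0.6,"ty": -1.7,"tz": 92,"roll": 0},
    {"tx": -0.6,"ty": -1.7,"tz": 100.5,"roll": 0},
    {"tx": -0.6,"ty": -1.7,"tz": 100.5,"roll": 0},
    {"tx": -0.6,"ty": -1.7,"tz": 100.5,"roll": 0}
  ]
}}

```text
t: 6.72
eef_pos: [502.1, -267.4, 14.2]
tcp_rot: [-3.141, 0.0, -2.805]
ft_force: [0.6, -0.3, 0.6]
opening: 0.463
grip_force: 0.0
```

>>> {"api": "step_arm", "payload": {
  "moves": [
    {"tx": 0,"ty": 0,"tz": 0,"roll": 0},
    {"tx": 0,"ty": 0,"tz": 0,"roll": 0},
    {"tx": 0,"ty": 0,"tz": 0,"roll": 0},
    {"tx": 0,"ty": 0,"tz": 0,"roll": 0},
    {"tx": 0,"ty": 0,"tz": 0,"roll": 0},
    {"tx": 0,"ty": 0,"tz": 0,"roll": 0}
  ],
  "grip": 12
}}

```text
t: 7.22
eef_pos: [501.8, -268.2, 14.0]
tcp_rot: [-3.141, 0.001, -2.807]
ft_force: [-0.1, 1.4, 6.6]
opening: 0.205
grip_force: 30.0
```

>>> {"api": "step_arm", "payload": {
  "moves": [
    {"tx": 0,"ty": 0,"tz": -20,"roll": 0},
    {"tx": 0,"ty": 0,"tz": -60,"roll": 0},
    {"tx": 0,"ty": 0,"tz": -101,"roll": 0},
    {"tx": 0,"ty": 0,"tz": -101,"roll": 0}
  ]
}}

```text
t: 7.55
eef_pos: [503.9, -269.6, 121.0]
tcp_rot: [-3.134, 0.006, -2.806]
ft_force: [1.0, -0.8, 0.2]
opening: 0.203
grip_force: 30.0
```

>>> {"api": "step_arm", "payload": {
  "moves": [
    {"tx": -84,"ty": 360,"tz": 0,"roll": 0},
    {"tx": -84,"ty": 360,"tz": 0,"roll": 0},
    {"tx": -84,"ty": 360,"tz": 0,"roll": 0},
    {"tx": -84,"ty": 360,"tz": 0,"roll": 0},
    {"tx": -84,"ty": 360,"tz": 0,"roll": 0},
    {"tx": -84,"ty": 360,"tz": 0,"roll": 0},
    {"tx": -84,"ty": 360,"tz": 0,"roll": 0},
    {"tx": -84,"ty": 360,"tz": 0,"roll": 0},
    {"tx": -84,"ty": 360,"tz": 0,"roll": 0},
    {"tx": -84,"ty": 360,"tz": 0,"roll": 0},
    {"tx": -84,"ty": 360,"tz": 0,"roll": 0},
    {"tx": -84,"ty": 360,"tz": 0,"roll": 0}
  ]
}}

```text
t: 8.55
eef_pos: [462.6, 99.3, 114.4]
tcp_rot: [-3.141, 0.0, -2.806]
ft_force: [0.2, -0.5, 0.3]
opening: 0.206
grip_force: 30.0
```

```bash
python3 - <<'E'
from h import *
p,K,V=cam("top");cv2.imwrite("pics/t2.png",cv2.resize(p[160:350,70:340],None,fx=2.5,fy=2.5))
shift((461.5,99.5,22),3.477)
E
```

```text
t 8.6 at [462.7  98.7 114.3] [-3.142  0.    -2.807] open 19.5 gf 30.0 F [ 0.2 -0.5  0.1]
tx 0.9 ty 1.2 tz 92.3 roll -0.001
```

>>> {"api": "step_arm", "payload": {
  "moves": [
    {"tx": 0.9,"ty": 1.2,"tz": 30,"roll": 0},
    {"tx": 0.9,"ty": 1.2,"tz": 60,"roll": 0},
    {"tx": 0.9,"ty": 1.2,"tz": 80,"roll": 0},
    {"tx": 0.9,"ty": 1.2,"tz": 88,"roll": 0},
    {"tx": 0.9,"ty": 1.2,"tz": 90,"roll": 0},
    {"tx": 0.9,"ty": 1.2,"tz": 91,"roll": 0},
    {"tx": 0.9,"ty": 1.2,"tz": 92,"roll": 0},
    {"tx": 0.9,"ty": 1.2,"tz": 92,"roll": 0},
    {"tx": 0.9,"ty": 1.2,"tz": 92,"roll": 0}
  ]
}}

```text
t: 9.35
eef_pos: [461.7, 100.3, 23.2]
tcp_rot: [-3.141, 0.002, -2.806]
ft_force: [0.5, -0.3, -0.3]
opening: 0.204
grip_force: 30.0
```

>>> {"api": "step_arm", "payload": {
  "moves": [
    {"tx": 0,"ty": 0,"tz": 0,"roll": 0},
    {"tx": 0,"ty": 0,"tz": 0,"roll": 0},
    {"tx": 0,"ty": 0,"tz": 0,"roll": 0},
    {"tx": 0,"ty": 0,"tz": -10,"roll": 0},
    {"tx": 0,"ty": 0,"tz": -50,"roll": 0},
    {"tx": 0,"ty": 0,"tz": -93,"roll": 0},
    {"tx": 0,"ty": 0,"tz": -93,"roll": 0}
  ],
  "grip": 40
}}

```text
t: 9.93
eef_pos: [463.5, 100.7, 121.0]
tcp_rot: [-3.14, 0.008, -2.806]
ft_force: [0.1, 0.6, -0.3]
opening: 0.415
grip_force: 0.0
```

```bash
python3 - <<'E'
from h import *
shift((608,-136.5,120),3.318)
E
```

```text
t 9.93 at [463.5 100.7 121. ] [-3.14   0.008 -2.806] open 39.5 gf 0.0 F [ 0.1  0.6 -0.3]
tx -58.4 ty -271.6 tz 1.0 roll 0.159
```

>>> {"api": "step_arm", "payload": {
  "moves": [
    {"tx": -58,"ty": -272,"tz": -40,"roll": 0.159},
    {"tx": -58,"ty": -272,"tz": -40,"roll": 0.159},
    {"tx": -58,"ty": -272,"tz": -40,"roll": 0.159},
    {"tx": -58,"ty": -272,"tz": -40,"roll": 0.159},
    {"tx": -58,"ty": -272,"tz": -40,"roll": 0.159},
    {"tx": -58,"ty": -272,"tz": -40,"roll": 0.159},
    {"tx": -58,"ty": -272,"tz": -40,"roll": 0.159},
    {"tx": -58,"ty": -272,"tz": -40,"roll": 0.159},
    {"tx": -58,"ty": -272,"tz": -40,"roll": 0.159},
    {"tx": -58,"ty": -272,"tz": -40,"roll": 0.159}
  ]
}}

```text
t: 10.77
eef_pos: [604.8, -136.9, 154.9]
tcp_rot: [3.141, -0.001, -2.965]
ft_force: [-1.2, 0.5, 0.3]
opening: 0.42
grip_force: 0.0
```

```bash
python3 - <<'E'
from h import *
t,_,_=cam("top");p,K,V=cam("wrist");np.savez("w3.npz",p=p,K=K,V=V)
for x in(-56,56):
    q=np.array([608,-136.5])+x*np.array([np.cos(.176),np.sin(.176)]);print(proj(K,V,(*q,9)))
cv2.imwrite("pics/m3.png",np.vstack([cv2.resize(p,(400,300)),cv2.resize(t[170:320,140:340],(400,300))]))
shift((608,-136.5,3),3.318)
E
```

```text
[288.00857619 134.93641914]
[287.93336091 249.90224746]
t 10.87 at [ 604.9 -136.3  155.2] [ 3.141e+00 -1.000e-03 -2.964e+00] open 40.0 gf 0.0 F [ 0.1  0.4 -0.4]
tx -3.0 ty -0.8 tz 152.2 roll 0.001
```

View pics/m3.png

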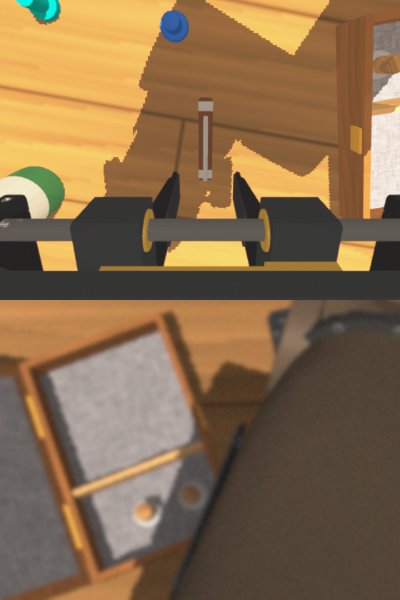

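The lower crop shows both stoppers standing in the small bay. In the wrist view the corkscrew runs from (287,136) to (287,253) full scale, 1–3 px from the prediction. I'll grasp it.

>>> {"api": "step_arm", "payload": {
  "moves": [
    {"tx": -4.3,"ty": -0.3,"tz": 40,"roll": 0},
    {"tx": -4.3,"ty": -0.3,"tz": 80,"roll": 0},
    {"tx": -4.3,"ty": -0.3,"tz": 115,"roll": 0},
    {"tx": -4.3,"ty": -0.3,"tz": 140,"roll": 0},
    {"tx": -4.3,"ty": -0.3,"tz": 149,"roll": 0},
    {"tx": -4.3,"ty": -0.3,"tz": 152,"roll": 0},
    {"tx": -4.3,"ty": -0.3,"tz": 152,"roll": 0},
    {"tx": -4.3,"ty": -0.3,"tz": 152,"roll": 0}
  ]
}}

```text
t: 11.53
eef_pos: [610.6, -136.9, 5.0]
tcp_rot: [-3.141, 0.002, -2.965]
ft_force: [0.5, -0.0, 0.4]
opening: 0.42
grip_force: 0.0
```

>>> {"api": "step_arm", "payload": {
  "moves": [
    {"tx": 0,"ty": 0,"tz": 0,"roll": 0},
    {"tx": 0,"ty": 0,"tz": 0,"roll": 0},
    {"tx": 0,"ty": 0,"tz": 0,"roll": 0},
    {"tx": 0,"ty": 0,"tz": 0,"roll": 0},
    {"tx": 0,"ty": 0,"tz": 0,"roll": 0},
    {"tx": 0,"ty": 0,"tz": 0,"roll": 0}
  ],
  "grip": 8
}}

```text
t: 12.03
eef_pos: [610.1, -137.0, 4.0]
tcp_rot: [-3.141, 0.001, -2.965]
ft_force: [-1.3, 0.3, 6.2]
opening: 0.188
grip_force: 30.0
```

>>> {"api": "step_arm", "payload": {
  "moves": [
    {"tx": 0,"ty": 0,"tz": -20,"roll": 0},
    {"tx": 0,"ty": 0,"tz": -60,"roll": 0},
    {"tx": 0,"ty": 0,"tz": -100,"roll": 0},
    {"tx": 0,"ty": 0,"tz": -100,"roll": 0},
    {"tx": 0,"ty": 0,"tz": -100,"roll": 0}
  ]
}}

```text
t: 12.45
eef_pos: [610.6, -137.2, 105.5]
tcp_rot: [-3.14, 0.004, -2.965]
ft_force: [-0.6, 0.9, -2.1]
opening: 0.187
grip_force: 30.0
```

```bash
python3 - <<'E'
from h import *
shift((587.5,114.8,105),3.477)
p,K,V=cam("wrist");cv2.imwrite("pics/w4.png",p)
shift((587.5,114.8,105),3.477)
E
```

```text
t 12.45 at [ 610.6 -137.2  105.5] [-3.14   0.004 -2.965] open 17.8 gf 30.0 F [-0.6  0.9 -2.1]
tx -21.4 ty 252.2 tz 0.5 roll -0.159
t 12.5 at [ 609.8 -137.   103.7] [-3.141e+00  1.000e-03 -2.965e+00] open 17.6 gf 30.0 F [-0.2  0.7 -1.9]
tx -22.2 ty 251.8 tz -1.3 roll -0.159
```

View pics/w4.png

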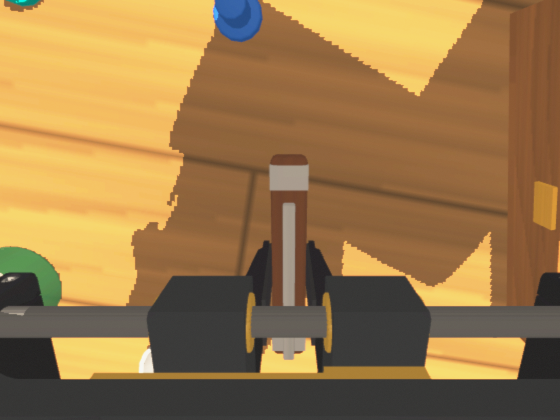

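The corkscrew is held straight between the fingers, its end at (289,155). I'll carry it to the large bay and lower it.

>>> {"api": "step_arm", "payload": {
  "moves": [
    {"tx": -22,"ty": 252,"tz": -10,"roll": -0.159},
    {"tx": -22,"ty": 252,"tz": -10,"roll": -0.159},
    {"tx": -22,"ty": 252,"tz": -10,"roll": -0.159},
    {"tx": -22,"ty": 252,"tz": -10,"roll": -0.159},
    {"tx": -22,"ty": 252,"tz": -10,"roll": -0.159},
    {"tx": -22,"ty": 252,"tz": -10,"roll": -0.159},
    {"tx": -22,"ty": 252,"tz": -10,"roll": -0.159},
    {"tx": -22,"ty": 252,"tz": -10,"roll": -0.159},
    {"tx": -22,"ty": 252,"tz": -10,"roll": -0.159},
    {"tx": -22,"ty": 252,"tz": -10,"roll": -0.159}
  ]
}}

```text
t: 13.33
eef_pos: [587.1, 113.8, 112.4]
tcp_rot: [3.141, -0.002, -2.808]
ft_force: [-0.3, -1.4, -0.8]
opening: 0.185
grip_force: 30.0
```

>>> {"api": "step_arm", "payload": {
  "moves": [
    {"tx": 0,"ty": 0,"tz": 30,"roll": 0},
    {"tx": 0,"ty": 0,"tz": 60,"roll": 0},
    {"tx": 0,"ty": 0,"tz": 85,"roll": 0},
    {"tx": 0,"ty": 0,"tz": 96,"roll": 0},
    {"tx": 0,"ty": 0,"tz": 98,"roll": 0},
    {"tx": 0,"ty": 0,"tz": 100,"roll": 0},
    {"tx": 0,"ty": 0,"tz": 100,"roll": 0},
    {"tx": 0,"ty": 0,"tz": 100,"roll": 0}
  ]
}}

```text
t: 14.0
eef_pos: [588.0, 114.8, 14.6]
tcp_rot: [-3.141, 0.002, -2.807]
ft_force: [0.1, 0.2, -0.9]
opening: 0.185
grip_force: 30.0
```

>>> {"api": "step_arm", "payload": {
  "moves": [
    {"tx": 0,"ty": 0,"tz": 1,"roll": 0},
    {"tx": 0,"ty": 0,"tz": 2,"roll": 0},
    {"tx": 0,"ty": 0,"tz": 2,"roll": 0},
    {"tx": 0,"ty": 0,"tz": 2,"roll": 0}
  ]
}}

```text
t: 14.33
eef_pos: [587.6, 115.1, 12.0]
tcp_rot: [-3.141, 0.001, -2.806]
ft_force: [-0.2, 0.1, 4.5]
opening: 0.19
grip_force: 30.0
```

>>> {"api": "step_arm", "payload": {
  "moves": [
    {"tx": 0,"ty": 0,"tz": 0,"roll": 0},
    {"tx": 0,"ty": 0,"tz": 0,"roll": 0},
    {"tx": 0,"ty": 0,"tz": 0,"roll": 0},
    {"tx": 0,"ty": 0,"tz": -10,"roll": 0},
    {"tx": 0,"ty": 0,"tz": -50,"roll": 0},
    {"tx": 0,"ty": 0,"tz": -91,"roll": 0},
    {"tx": 0,"ty": 0,"tz": -130,"roll": 0},
    {"tx": 0,"ty": 0,"tz": -170,"roll": 0},
    {"tx": 0,"ty": 0,"tz": -210,"roll": 0},
    {"tx": 0,"ty": 0,"tz": -260,"roll": 0},
    {"tx": 0,"ty": 0,"tz": -260,"roll": 0},
    {"tx": 0,"ty": 0,"tz": -260,"roll": 0}
  ],
  "grip": 40
}}

```text
t: 15.33
eef_pos: [588.0, 115.1, 275.4]
tcp_rot: [-3.14, 0.006, -2.806]
ft_force: [-0.2, -0.2, -0.0]
opening: 0.422
grip_force: 0.0
```

```bash
python3 - <<'E'
from h import *
# pose over outside of lid; tool x along -case x
c=np.array([538.2,113.5]);a=1.906;ux=np.array([np.cos(a),np.sin(a)])
p,K,V=cam("wrist");t,_,_=cam("scene")
cv2.imwrite("pics/m5.png",np.vstack([cv2.resize(p,(400,300)),cv2.resize(t[50:240,250:450],(400,300))]))
print(ux, "edge", c+(85+98)*ux, "out", c+(85+98+50)*ux)
shift((*(c+233*ux),275),a)
E
```

```text
[-0.32896151  0.94434333] edge [478.00004291 286.31482913] out [461.55196721 333.53199556]
t 15.43 at [586.7 114.9 270.9] [ 3.141e+00 -1.000e-03 -2.806e+00] open 39.8 gf 0.0 F [ 0.1 -0.5 -0.3]
tx 46.3 ty 247.6 tz -4.1 roll 1.571
```

View pics/m5.png

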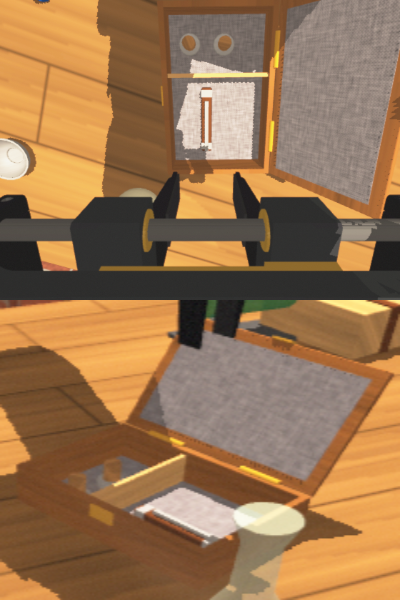

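The wrist view shows both stoppers in the small bay and the corkscrew flat in the large one. Next I'll take the closed fingers over and behind the lid.

>>> {"api": "step_arm", "payload": {
  "moves": [
    {"tx": 46,"ty": 248,"tz": -4,"roll": 1.571},
    {"tx": 46,"ty": 248,"tz": -4,"roll": 1.571},
    {"tx": 46,"ty": 248,"tz": -4,"roll": 1.571},
    {"tx": 46,"ty": 248,"tz": -4,"roll": 1.571},
    {"tx": 46,"ty": 248,"tz": -4,"roll": 1.571},
    {"tx": 46,"ty": 248,"tz": -4,"roll": 1.571},
    {"tx": 46,"ty": 248,"tz": -4,"roll": 1.571},
    {"tx": 46,"ty": 248,"tz": -4,"roll": 1.571},
    {"tx": 46,"ty": 248,"tz": -4,"roll": 1.571},
    {"tx": 46,"ty": 248,"tz": -4,"roll": 1.571},
    {"tx": 46,"ty": 248,"tz": -4,"roll": 1.571},
    {"tx": 46,"ty": 248,"tz": -4,"roll": 1.571}
  ],
  "grip": 0
}}

```text
t: 16.43
eef_pos: [461.6, 333.8, 273.1]
tcp_rot: [-3.138, 0.0, 2.017]
ft_force: [0.2, 1.0, 0.0]
opening: 0.007
grip_force: 0.0
```

>>> {"api": "step_arm", "payload": {
  "moves": [
    {"tx": 0,"ty": 0,"tz": 0,"roll": 0.071},
    {"tx": 0,"ty": 0,"tz": 0,"roll": 0.071},
    {"tx": 0,"ty": 0,"tz": 0,"roll": 0.071}
  ]
}}

```text
t: 16.68
eef_pos: [461.9, 333.8, 273.8]
tcp_rot: [-3.139, 0.0, 1.955]
ft_force: [0.2, 0.1, -0.3]
opening: 0.006
grip_force: 0.0
```

```bash
python3 - <<'E'
from h import *
c=np.array([538.2,113.5]);a=1.906;ux=np.array([np.cos(a),np.sin(a)])
shift((*(c+233*ux),155),a)
print(env.state()["joints"].round(2))
E
```

```text
t 16.68 at [461.9 333.8 273.8] [-3.139  0.     1.955] open 0.6 gf 0.0 F [ 0.2  0.1 -0.3]
tx -0.1 ty -0.4 tz 118.8 roll 0.049
[0.51 0.36 1.62 0.   1.17 0.13]
```

>>> {"api": "step_arm", "payload": {
  "moves": [
    {"tx": 0,"ty": 0,"tz": 35,"roll": 0.049},
    {"tx": 0,"ty": 0,"tz": 70,"roll": 0.049},
    {"tx": 0,"ty": 0,"tz": 100,"roll": 0.049},
    {"tx": 0,"ty": 0,"tz": 119,"roll": 0.049},
    {"tx": 0,"ty": 0,"tz": 119,"roll": 0.049},
    {"tx": 0,"ty": 0,"tz": 119,"roll": 0.049}
  ]
}}

```text
t: 17.18
eef_pos: [462.0, 333.8, 155.6]
tcp_rot: [-3.139, 0.0, 1.905]
ft_force: [-0.7, 1.0, 1.2]
opening: 0.003
grip_force: 0.0
```

>>> {"api": "step_arm", "payload": {
  "moves": [
    {"tx": -12,"ty": 0,"tz": 0,"roll": 0},
    {"tx": -24,"ty": 0,"tz": 0,"roll": 0},
    {"tx": -34,"ty": 0,"tz": -1,"roll": 0},
    {"tx": -42,"ty": 0,"tz": -5,"roll": 0},
    {"tx": -50,"ty": 0,"tz": -10,"roll": 0},
    {"tx": -58,"ty": 0,"tz": -14,"roll": 0},
    {"tx": -66,"ty": 0,"tz": -19,"roll": 0},
    {"tx": -75,"ty": 0,"tz": -23,"roll": 0},
    {"tx": -75,"ty": 0,"tz": -23,"roll": 0},
    {"tx": -75,"ty": 0,"tz": -23,"roll": 0}
  ]
}}

```text
t: 18.02
eef_pos: [487.0, 262.4, 179.7]
tcp_rot: [3.141, 0.0, 1.902]
ft_force: [-0.1, -0.7, -0.1]
opening: 0.004
grip_force: 0.0
```

```bash
cat > lid.py <<'E'
from h import *
c=np.array([538.2,113.5]);a=1.906;ux=np.array([np.cos(a),np.sin(a)])
s=env.state();p=s["eef_pos"];print("t",s["t"],"case x",(p[:2]-c)@ux,"case y",(p[:2]-c)@[-ux[1],ux[0]],"z",p[2],"yaw",s["tcp_rot"][2],"F",s["ft_force"].round(1))
E
python3 lid.py
```

```text
t 18.0167 case x 157.43376925377112 case y -0.5986906619630616 z 179.6686468899396 yaw 1.90215015354648 F [-0.1 -0.7 -0.1]
```

>>> {"api": "step_arm", "payload": {
  "moves": [
    {"tx": -9,"ty": 0,"tz": -4,"roll": 0},
    {"tx": -18,"ty": 0,"tz": -7,"roll": 0},
    {"tx": -27,"ty": 0,"tz": -9,"roll": 0},
    {"tx": -36,"ty": 0,"tz": -11,"roll": 0},
    {"tx": -45,"ty": 0,"tz": -12,"roll": 0},
    {"tx": -54,"ty": 0,"tz": -12,"roll": 0},
    {"tx": -63,"ty": 0,"tz": -12,"roll": 0},
    {"tx": -72,"ty": 0,"tz": -12,"roll": 0},
    {"tx": -81,"ty": 0,"tz": -11,"roll": 0},
    {"tx": -91,"ty": 0,"tz": -10,"roll": 0}
  ]
}}

```text
t: 18.85
eef_pos: [516.6, 176.3, 189.1]
tcp_rot: [-3.141, -0.0, 1.903]
ft_force: [-0.3, 3.2, -1.1]
opening: 0.008
grip_force: 1.4
```

```bash
python3 lid.py; python3 - <<'E'
from h import *
t,_,_=cam("scene");w,_,_=cam("wrist")
cv2.imwrite("pics/m6.png",np.hstack([t[30:250,230:470],cv2.resize(w,(293,220))]))
E
```

```text
t 18.85 case x 66.41867958284462 case y -0.2405092499761281 z 189.1335793757763 yaw 1.903082451054539 F [-0.3  3.2 -1.1]
```

View pics/m6.png

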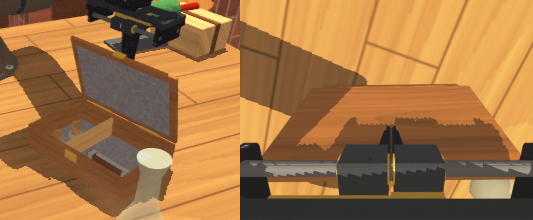

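The pictures show the lid following, now just past upright (about 75°). I'll continue to about 50°.

>>> {"api": "step_arm", "payload": {
  "moves": [
    {"tx": -8,"ty": 0,"tz": 2,"roll": 0},
    {"tx": -16,"ty": 0,"tz": 4,"roll": 0},
    {"tx": -24,"ty": 0,"tz": 7,"roll": 0},
    {"tx": -31,"ty": 0,"tz": 10,"roll": 0},
    {"tx": -38,"ty": 0,"tz": 13.5,"roll": 0},
    {"tx": -45,"ty": 0,"tz": 18,"roll": 0},
    {"tx": -52,"ty": 0,"tz": 23,"roll": 0},
    {"tx": -52,"ty": 0,"tz": 23,"roll": 0},
    {"tx": -52,"ty": 0,"tz": 23,"roll": 0}
  ]
}}

```text
t: 19.7
eef_pos: [533.5, 127.3, 166.0]
tcp_rot: [-3.141, 0.0, 1.902]
ft_force: [0.9, 0.3, 0.2]
opening: 0.0
grip_force: 0.0
```

```bash
python3 lid.py; python3 - <<'E'
from h import *
c=np.array([538.2,113.5]);a=1.906;ux=np.array([np.cos(a),np.sin(a)]);uy=np.array([-ux[1],ux[0]])
t,K,V=cam("scene");u,K2,V2=cam("top");np.savez("l.npz",t=t,u=u)
def box(im,K,V):
    r=[]
    for th in(.7,.785,.87,.95):
        for y in(-130,130):r.append(proj(K,V,[*(c+(85-170*np.cos(th))*ux+y*uy),58+170*np.sin(th)]).round(1).tolist())
    return r
print(box(t,K,V));print(box(u,K2,V2))
cv2.imwrite("pics/m7.png",np.hstack([cv2.resize(t[60:250,240:420],None,fx=2.2,fy=2.2),cv2.resize(u[150:340,120:300],None,fx=2.2,fy=2.2)]))
E
```

```text
t 19.7 case x 14.619238978276197 case y -0.09127791188792767 z 166.0264097813462 yaw 1.9023769773898078 F [0.9 0.3 0.2]
[[371.5, 152.1], [270.5, 101.5], [375.9, 144.8], [274.1, 95.3], [380.6, 137.8], [277.9, 89.3], [385.2, 131.4], [281.8, 84.0]]
[[195.8, 166.4], [239.0, 288.4], [190.1, 166.5], [233.6, 290.3], [184.0, 166.9], [227.7, 292.3], [177.9, 167.5], [221.7, 294.5]]
```

View pics/m7.png

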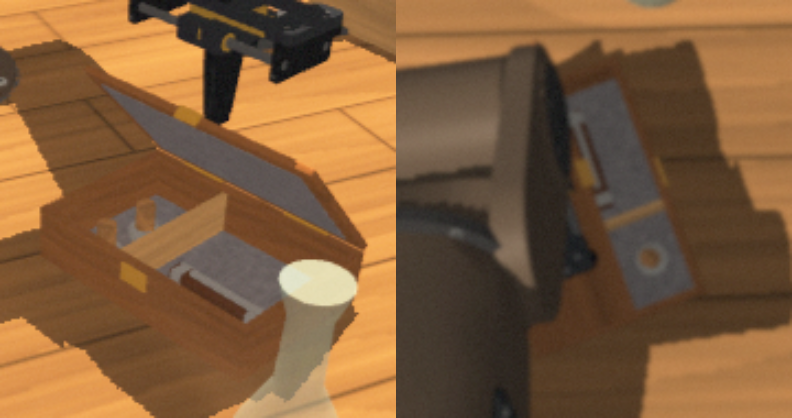

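The lid stands at about 0.87 rad: its edge corners at full-frame (383,138) and (281,92) match that prediction. I'll push the last step to 0.785, then withdraw.

>>> {"api": "step_arm", "payload": {
  "moves": [
    {"tx": -3,"ty": 0,"tz": 2.2,"roll": 0},
    {"tx": -6,"ty": 0,"tz": 4.4,"roll": 0},
    {"tx": -9.4,"ty": 0,"tz": 6.8,"roll": 0},
    {"tx": -9.4,"ty": 0,"tz": 6.8,"roll": 0},
    {"tx": -9.4,"ty": 0,"tz": 6.8,"roll": 0}
  ]
}}

```text
t: 20.22
eef_pos: [536.5, 118.8, 159.4]
tcp_rot: [-3.141, 0.0, 1.903]
ft_force: [0.3, 0.4, 0.6]
opening: 0.003
grip_force: 0.0
```

```bash
python3 lid.py
```

```text
t 20.2167 case x 5.578444322002862 case y -0.09834939501754292 z 159.39007011182105 yaw 1.9028197644643385 F [0.3 0.4 0.6]
```

>>> {"api": "step_arm", "payload": {
  "moves": [
    {"tx": 15,"ty": 0,"tz": -15,"roll": 0},
    {"tx": 30,"ty": 0,"tz": -40,"roll": 0},
    {"tx": 60,"ty": 0,"tz": -70,"roll": 0},
    {"tx": 100,"ty": 0,"tz": -80,"roll": 0},
    {"tx": 140,"ty": 0,"tz": -80,"roll": 0},
    {"tx": 180,"ty": 0,"tz": -80,"roll": 0},
    {"tx": 220,"ty": 0,"tz": -80,"roll": 0},
    {"tx": 260,"ty": 0,"tz": -80,"roll": 0},
    {"tx": 300,"ty": 0,"tz": -80,"roll": 0},
    {"tx": 300,"ty": 0,"tz": -80,"roll": 0},
    {"tx": 300,"ty": 0,"tz": -80,"roll": 0}
  ]
}}

```text
t: 21.13
eef_pos: [437.6, 404.1, 239.3]
tcp_rot: [-3.141, 0.0, 1.906]
ft_force: [0.5, -0.3, -0.3]
opening: 0.001
grip_force: 0.0
```

```bash
python3 - <<'E'
from h import *
t,K,V=cam("scene");u,K2,V2=cam("top");np.savez("l.npz",t=t,u=u,K=K,V=V,K2=K2,V2=V2)
print(env.state()["eef_pos"])
cv2.imwrite("pics/m8.png",np.hstack([cv2.resize(t[70:230,250:400],(400,427)),cv2.resize(u[155:315,140:290],(400,427))]))
E
```

```text
[438.61505692 402.15662805 239.4437199 ]
```

View pics/m8.png

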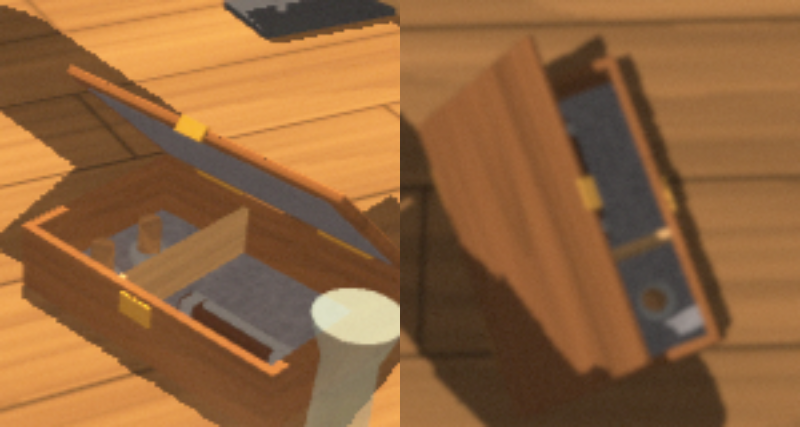

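The lid stands half shut with its free edge at scene (277,98)-(379,144) and top (189,169)-(233,293). I'll triangulate the angle.

```bash
python3 - <<'E'
from h import *
D=np.load("l.npz");c=np.array([538.2,113.5]);a=1.906;ux=np.array([np.cos(a),np.sin(a)]);uy=np.array([-ux[1],ux[0]])
for s,t in(((277,98),(233,293)),((379.4,144.2),(189.1,168.9))):
    P=cross((D["K"],D["V"],s),(D["K2"],D["V2"],t));x=(P[:2]-c)@ux;print(P.round(1),"x",x,"th",np.degrees(np.arctan2(P[2]-58,85-x)))
# precise: free edge line in the top view by colour, and at many columns
print([np.degrees(th) for th in (0.7,.785)])
for th in(.7,.785,.87):
  for n,dx in(("in",0),("out",8)):
    q=[]
    for y in(-130,0,130):
        P=[*(c+(85-170*np.cos(th)+dx*np.sin(th))*ux+y*uy),58+170*np.sin(th)+dx*np.cos(th)]
        for K,V,o,f in((D["K"],D["V"],(250,70),0),(D["K2"],D["V2"],(140,155),400)):q.append(((proj(K,V,P)-o)*2.667+[f,0]).round().astype(int).tolist())
    print(th,n,q)
E
```

```text
[423.   42.5 169.1] x -29.205843677761386 th 44.198976540718576
[670.  128.3 175.9] x -29.366257299391947 th 45.87629103600127
[np.float64(40.10704565915762), np.float64(44.97718691776962)]
0.7 in [[324, 219], [549, 30], [178, 146], [605, 188], [55, 84], [664, 356]]
0.7 out [[330, 208], [541, 30], [183, 136], [597, 190], [60, 75], [656, 358]]
0.785 in [[336, 200], [534, 31], [188, 128], [590, 191], [64, 67], [650, 361]]
0.785 out [[343, 189], [525, 31], [194, 118], [581, 193], [70, 58], [641, 364]]
0.87 in [[348, 181], [517, 32], [199, 111], [574, 194], [74, 51], [634, 366]]
0.87 out [[355, 171], [508, 33], [206, 101], [565, 196], [80, 43], [625, 370]]
```

The lid measures 44–46°, both stoppers and the corkscrew are in place, and the arm is clear. Handing in.

```bash
python3 -c "
from cell import env
print(env.job_done())"
```

```text
the job is handed in; nothing more can be done
None
```

I handed the job in at about 21 s: both stoppers stand in the small compartment, the corkscrew lies flat in the large one, and the lid measures 44–46° and was left there; the judge returned no verdict.

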